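# Crank the bench clamp shut

### The arm

A 6-joint arm with a two-finger parallel gripper is mounted at the origin on the work surface. World frame = base frame: x ahead of the robot, y to its left, z up, the work surface at z = 0. Lengths are in m, angles in rad, forces in N, time in s.
With the tool pointing down it reaches from about 0.25 to 0.8 m from the base axis. Payload 3.9 kg.
Tool frame: the origin (TCP) lies on the centre line of the jaws, within the pads' length; the fingertips stand 8 mm ahead of it and the grasp point (between the pads) lies 11 mm behind it (arm.nose_length is the distance from the TCP to the fingertips, in m); z points along the fingers, x is the direction in which the jaws open and shut, and the axes are right-handed (so a half turn about z gives the same grasp; the last joint's range is limited). The gripper opens to 85 mm and grips with 20 to 120 N. Pads are 22 mm wide; open, the fingers measure 114 mm over their backs; the gripper's body (76 mm by 85 mm) begins 54 mm behind the grasp point. The pads swing forward as they close: fully open they stand 13 mm farther back than shut.
Start: joints at [1.141, 0.26, -0.138, 1.173, 0, 1.571], TCP at [0.219, 0.477, 0.239] pointing down, gripper open.
Joint ranges: [-2.78, 2.78], [-0.83, 1.72], [-1.28, 1.37], [-1.9, 2.12], [-1.57, 1.48], [-3.14, 3.14]. Speed limits (rad/s): [2.57, 2.57, 3.14, 3.14, 3.14, 3.14].

### API

Orientations are given as a rotation vector (axis times angle).
In Python, from plant import arm, inverse_kinematics, imaging, ticket gives the robot as it stands. The module is installed in compiled form; this text tells all that it offers. Calls block until the motion is done:
- arm.move_pose(position, orientation): joint-space move of the TCP to a pose.
- arm.move_l(position, frame=None, max_speed=0.15, force_limit=None): straight line of the TCP; frame=None keeps the orientation; max_speed is the mean speed in m/s. With force_limit (N) it stops when the force on the tool has changed by that much, and returns True; else False.
- arm.move_j(angles): joint-space move.
- arm.set_gripper(opening, squeeze=None): finger opening in m; squeeze is the grip in N (None keeps the last); returns when the fingers have stopped.
- arm.hold(seconds).
- inverse_kinematics(position, orientation): joint angles nearest the present ones, or None.
- arm.state(): the state.
- imaging.get_image(name): name is "scene" or "top" or "wrist"; returns a dict with "color" (400x640x3 uint8, blue, green, red), "fovy" (degrees; the focal length in pixels is half the picture's height over the tangent of half this angle, whatever the lens; pixels are square), "cx", "cy" (the principal point, pixels), "world_from_camera" (4x4, takes a point from camera to world coordinates). Camera axes: x right, y down, z forward; pixel columns grow to the right and rows downward; lengths in m; the calibration is good to about 2 mm. A picture is of the moment at which its call begins. There is no depth.
A pose or a line that the arm cannot do raises arm.IKError and nothing moves.
- ticket.job_done(): hands the job in, once; it reports no verdict.
The state is a dict: "time": time; "joint_pos": joint angles; "qvel": joint speeds; "joint_torque": joint torques, N m; "position": TCP position; "ee_rot": TCP orientation; "wrist_force": force on the tool from outside, world axes, zero at the start; "torque": the same for the moment, N m; "opening": finger opening in m.
Only numpy, scipy, OpenCV 4.12 (cv2) and the standard library are available. Lean on these libraries where they do the work, as an engineer would, in place of code of your own. Each camera call takes 0.05 s, during which the arm holds its last target.

### The job

Take the loose crank out of its wooden stand and seat it fully home in the hidden square drive of the bench clamp, feeling gently for the angle at which it drops in. Then turn it clockwise until the clamp grips the wooden block and the yellow sprung pad is pushed in about half-way, never all the way, and leave the crank in place. Do not force anything, and leave the awl, the jar and the bone folder where they are.

Things in the scene. Friction and masses are not known exactly. Their poses are not given: they have to be found in the camera images.
- drive_mouth (a point): Centre of the round steel funnel mouth on top of the blue gear housing of a bench clamp fixed to the table, 70 mm above the table. The mouth is 42 mm wide and narrows over its first 12 mm to a plain upright bore 27.2 mm wide, which leads to the hidden drive eye. Axes: the clamp's, z up, jaws towards -y.
- eye_rim (a point): Point on the same upright axis, 30 mm below drive_mouth, where the hidden square eye begins (19.4 mm wide, 22 mm deep). The eye's own angle is random and not measured (these axes are the clamp's). It takes the crank's foot at four angles a quarter turn apart, within about 0.08 rad; at other angles the foot stops on the rim here. Pressed hard, the foot drags the eye round.
- clamp: The clamp; origin on the table, 70 mm under drive_mouth, same axes. Gear housing 80 x 80 mm, 58 mm high, round the drive; base plate 90 mm wide (x), from 40 mm on the +y side to 205 mm on the -y side; jaws up to 56 mm high.
- crank_hub (a point): Loose steel crank (0.33 kg, balanced on its shaft) upright in its stand: centre of its level bar (14 mm wide and high) above the shaft, 92 mm above the foot's end. x runs along the bar to the handle at +80 mm, z up; a 28 mm ball ends the bar at -50 mm. Neck 13 mm, lower shaft 24 mm round; foot 18 mm square, 24 mm long, sides along x and y, tip tapered. Carry it by the bar here.
- crank_handle (a point): Centre of the crank's red upright handle, a sleeve 22 mm wide and 54 mm high that spins freely on its pin, 80 mm from the shaft's axis along the crank's x; its centre is 37 mm above the bar's centre. Gripped here, the crank can be led round in a circle without turning the hand.
- crank_foot (a point): Centre of the end of the crank's square foot, on the shaft's axis, 92 mm below crank_hub; axes as crank_hub. Fully home it is 52 mm below drive_mouth.
- stand: Wooden stand fixed to the table (foot plate 100 x 100 mm, round post about 65 mm wide, 48 mm high) with an upright round hole 30 mm wide in which the crank stands, foot 6 mm above the table. Origin on the table under the hole.
- block_mid (a point): Centre of the loose beech burnishing block (100 x 40 x 36 mm, 0.15 kg, grooved top) lying in the clamp between the yellow pad and the fixed jaw, its 40 mm across the jaws, with 8 mm play in all.
- pad (a joint): How far the yellow sprung pad of the moving jaw is pushed in, m: 0 free, 0.008 all the way in (bottomed). Spring 1100 N/m; about half-way is 0.004. The pad is 10 mm thick and the jaw behind it green, with two orange plungers showing in the 8 mm gap between them.
- jaw (a joint): How far the green moving jaw has closed, m: 0 fully open, about 0.008 when the pad begins to press the block, 0.012 when it is half in. The eye first turns through 0 to 1.2 rad of stiff free play (0.08 N m), then drives the jaw (0.11 to 0.18 N m), 12 mm per rad clockwise seen from above; anticlockwise is a hard stop. The jaw stays where it is left.
- awl_mid (a point): An orange-handled awl 170 mm long lying on the table; not to be moved.
- jar_mid (a point): A small amber jar, 56 mm wide and 70 mm high, on the table; not to be moved.
- folder_mid (a point): A flat ivory-coloured bone folder (150 x 22 x 7 mm) on the table; not to be moved.
- crank: The crank as one body; origin at the end of its foot, axes as crank_hub.
Not all that is in view belongs to the job. Of the things like the crank, leave any that is purple or turquoise; of the rest the larger one is meant.

How it is judged:
On the way, in this order (a step that is already met when the one before it is completed fails the run):
1. the crank's foot is fully home in the drive eye (z of crank_foot in the frame of drive_mouth below -0.047 m and horizontal distance between crank_foot and drive_mouth below 0.004 m), for 0.2 s.
2. the pad grips the block and is pushed in about half-way (value of joint pad between 0.0025 and 0.006 m and contact force between clamp and block above 2 N), for 0.2 s.
At the end, for the whole second after the job is handed in: The crank stands in the clamp's drive, its foot at least 47 mm below the mouth (fully home is 52) and within 4 mm of its axis, at rest; the yellow pad is pushed in 2.5 to 6 mm by the block (all of step 1 and value of joint pad between 0.0025 and 0.006 m and linear speed of crank below 0.02 m/s); the robot touches nothing.
It fails at once if the crank is forced against the clamp with more than 50 N (contact force between crank and clamp above 50 N).
It fails at once if the pad is pushed all the way in (over 7.2 mm) (value of joint pad above 0.0072 m).
It fails at once if the awl, the jar or the bone folder is moved by more than 30 mm (distance of any of awl_mid, jar_mid, folder_mid from where it was at the start of the episode above 0.03 m).
It also fails if it takes over 72 s, if anything falls off the work surface, if the arm or the gripper's body presses on something with over 40 N, if the wrist force passes 120 N, or if a joint passes its speed limit or range.

## Working session

There is one attempt and no reset: what is moved stays moved. The work goes in short steps, each a Python script; the robot and the scene stay as the last script left them, time stands still between calls to the robot, and variables do not carry over. Pictures are saved under pics/ and viewed, and the job is handed in when it is done.

```bash
mkdir -p pics; python3 - <<'E'
from plant import arm, imaging
import cv2,numpy as np
s=arm.state();print({k:np.round(v,3) for k,v in s.items()})
for n in["scene","top","wrist"]:
    d=imaging.get_image(n);cv2.imwrite(f"pics/{n}0.png",d["color"]);print(n,d["fovy"],d["cx"],d["cy"],np.round(d["world_from_camera"],4).tolist())
E
```

```text
{'time': np.float64(0.0), 'joint_pos': array([ 1.141,  0.261, -0.139,  1.173,  0.   ,  1.571]), 'qvel': array([ 0.   , -0.002,  0.   ,  0.001, -0.   , -0.002]), 'joint_torque': array([ 1.0000e-03, -4.0568e+01,  2.5392e+01,  1.9000e-02,  0.0000e+00,
        0.0000e+00]), 'position': array([0.218, 0.477, 0.238]), 'ee_rot': array([ 2.643,  1.696, -0.003]), 'wrist_force': array([ 0.525,  0.32 , -0.236]), 'torque': array([ 0.005, -0.01 , -0.032]), 'opening': np.float64(0.085)}
scene 54.43603252950549 314.40611811342535 192.45392628614024 [[0.3157, 0.7804, -0.5397, 0.9982], [0.9488, -0.2587, 0.181, -0.2073], [0.0016, -0.5692, -0.8222, 0.9687], [0.0, 0.0, 0.0, 1.0]]
top 53.38310623585708 312.5984630904228 203.53889303357744 [[-0.0213, -0.9954, 0.0933, 0.3442], [-0.9991, 0.0245, 0.0334, -0.0411], [-0.0355, -0.0925, -0.9951, 1.1489], [0.0, 0.0, 0.0, 1.0]]
wrist 68.2752618516159 316.45605494241823 196.24356777449265 [[0.4178, 0.8659, 0.275, 0.1476], [0.9085, -0.3977, -0.1281, 0.5106], [-0.0016, 0.3034, -0.9529, 0.3724], [0.0, 0.0, 0.0, 1.0]]
```

View pics/scene0.png

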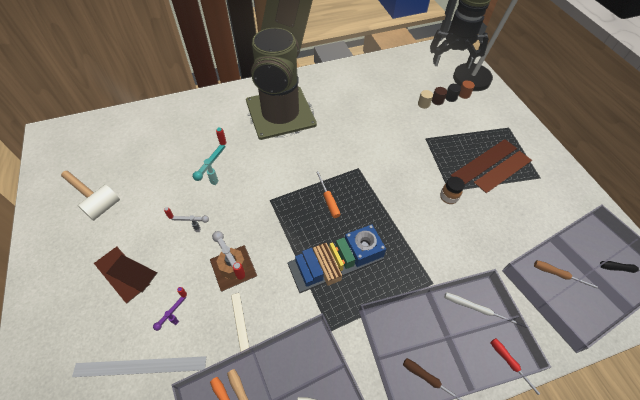

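View pics/top0.png

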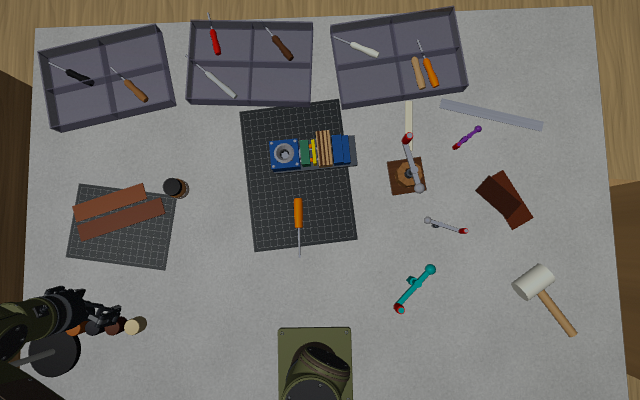

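View pics/wrist0.png

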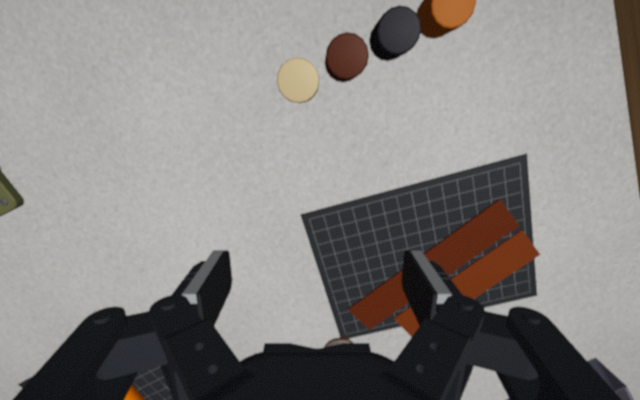

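Candidates for the crank in the top view: grey one in the stand (410,165), small loose grey one (445,226), turquoise (415,287), purple (467,138). By the description it is the grey one upright in the stand. I'll check it in a close crop.

```bash
python3 - <<'E'
import cv2,numpy as np
t=cv2.imread("pics/top0.png");s=cv2.imread("pics/scene0.png")
a=cv2.resize(t[120:240,250:480],None,fx=3.4,fy=3.4,interpolation=cv2.INTER_CUBIC);cv2.imwrite("pics/tc.png",a)
b=cv2.resize(s[200:300,200:400],None,fx=4,fy=4,interpolation=cv2.INTER_CUBIC);cv2.imwrite("pics/sc.png",b)
E
```

```text
(no output)
```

View pics/tc.png

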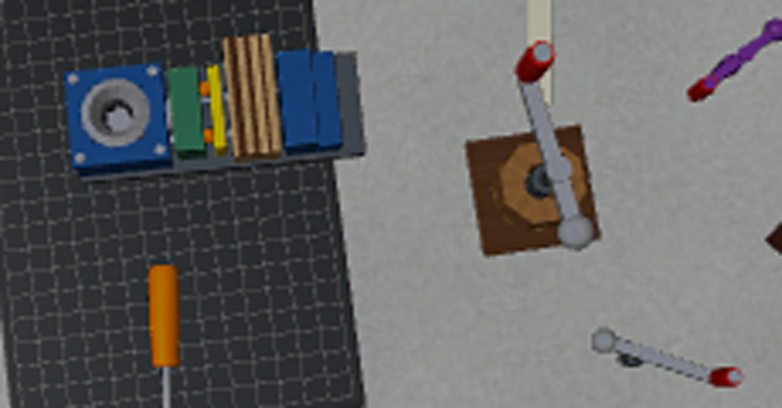

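View pics/sc.png

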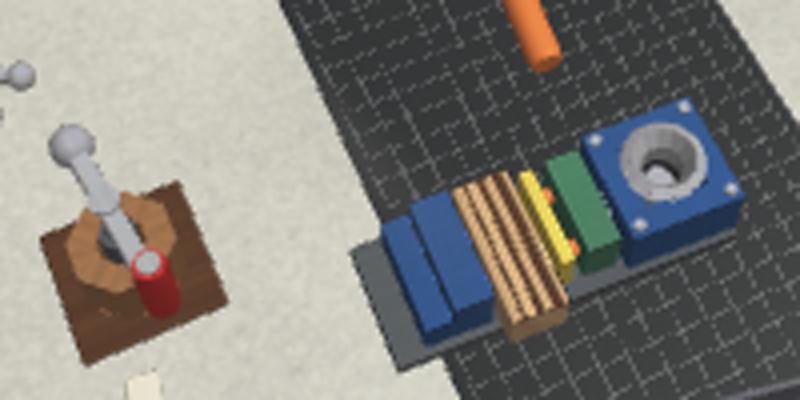

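```bash
cat > h.py <<'E'
from plant import arm, inverse_kinematics, imaging, ticket
import cv2,numpy as np
from scipy.optimize import least_squares
from scipy.spatial.transform import Rotation as R
def cam(d):
    f=200/np.tan(np.radians(d["fovy"])/2); return f,d["cx"],d["cy"],np.array(d["world_from_camera"])
def ray(c,u,v):
    f,cx,cy,T=c; r=T[:3,:3]@np.array([(u-cx)/f,(v-cy)/f,1]); return T[:3,3],r/np.linalg.norm(r)
def atz(c,u,v,z):
    o,r=ray(c,u,v); return o+r*(z-o[2])/r[2]
def proj(c,P):
    f,cx,cy,T=c; p=T[:3,:3].T@(np.asarray(P)-T[:3,3]); return np.array([f*p[0]/p[2]+cx,f*p[1]/p[2]+cy])
def down(a): # tool z down, tool x (jaw opening) at angle a from world x
    x=np.array([np.cos(a),np.sin(a),0]);z=np.array([0,0,-1.]);return R.from_matrix(np.c_[x,np.cross(z,x),z]).as_rotvec()
def snap(name,fn):
    d=imaging.get_image(name);cv2.imwrite("pics/"+fn+".png",d["color"]);np.save("pics/"+fn+".npy",np.array(list(cam(d)[:3])+list(cam(d)[3].ravel())));return d
def ld(fn):
    a=np.load("pics/"+fn+".npy");return a[0],a[1],a[2],a[3:].reshape(4,4)
def st():
    s=arm.state();print("t%.2f"%s["time"],"pos",np.round(s["position"],4),"rv",np.round(s["ee_rot"],3),"F",np.round(s["wrist_force"],2),"M",np.round(s["torque"],3),"op %.4f"%s["opening"],"q",np.round(s["joint_pos"],3));return s
E
python3 - <<'E'
from h import *
t=cam(snap("top","top1"));s=cam(snap("scene","scene1"))
for n,a,b,z in[("ball",(419.1,188.2),(218,236.3),.098),("handtop",(409.7,135),(237.3,265.5),.162),("mouth",(284.4,152.9),(366,240),.07)]:
    print(n,atz(t,*a,z),atz(s,*b,z))
E
```

```text
ball [ 0.47644797 -0.28791189  0.098     ] [ 0.47773832 -0.289242    0.098     ]
handtop [ 0.60355187 -0.25566504  0.162     ] [ 0.60259551 -0.2557226   0.162     ]
mouth [0.58786134 0.07005039 0.07      ] [0.59252605 0.07014375 0.07      ]
```

```bash
python3 - <<'E'
from h import *
s=arm.state();Rt=R.from_rotvec(s["ee_rot"]).as_matrix()
T=np.array(imaging.get_image("wrist")["world_from_camera"])
print(Rt.T@(T[:3,3]-s["position"]));print(Rt.T@T[:3,:3])
for base,nm in[((0.590,0.070),"clamp"),((0.5255,-0.2755),"crank")]:
  for a in np.arange(-3.14,3.14,.39):
    for z in (.2,):
      q=inverse_kinematics([*base,z],down(a));print(nm,round(a,2),None if q is None else np.round(q,2))
E
```

```text
[ 0.00104581 -0.0786622  -0.13384476]
[[ 9.99999272e-01 -1.20173030e-03 -1.11022900e-04]
 [ 1.17878363e-03  9.52879687e-01  3.03346191e-01]
 [-2.58748844e-04 -3.03346101e-01  9.52880410e-01]]
clamp -3.14 [ 0.12  0.4  -0.04  1.13  0.   -1.45]
clamp -2.75 [ 0.12  0.4  -0.04  1.13  0.   -1.84]
clamp -2.36 [ 0.12  0.4  -0.04  1.13  0.   -2.23]
clamp -1.97 [ 0.12  0.4  -0.04  1.13  0.   -2.62]
clamp -1.58 [ 0.12  0.4  -0.04  1.13  0.   -3.01]
clamp -1.19 [ 0.12  0.4  -0.04  1.13  0.    2.88]
clamp -0.8 [ 0.12  0.4  -0.04  1.13 -0.    2.49]
clamp -0.41 [ 0.12  0.4  -0.04  1.13  0.    2.1 ]
clamp -0.02 [ 0.12  0.4  -0.04  1.13  0.    1.71]
clamp 0.37 [ 0.12  0.4  -0.04  1.13  0.    1.32]
clamp 0.76 [ 0.12  0.4  -0.04  1.13 -0.    0.93]
clamp 1.15 [ 0.12  0.4  -0.04  1.13 -0.    0.54]
clamp 1.54 [ 0.12  0.4  -0.04  1.13  0.    0.15]
clamp 1.93 [ 0.12  0.4  -0.04  1.13  0.   -0.24]
clamp 2.32 [ 0.12  0.4  -0.04  1.13 -0.   -0.63]
clamp 2.71 [ 0.12  0.4  -0.04  1.13  0.   -1.02]
clamp 3.1 [ 0.12  0.4  -0.04  1.13  0.   -1.41]
crank -3.14 [-0.48  0.39 -0.04  1.13 -0.   -2.06]
crank -2.75 [-0.48  0.39 -0.04  1.13  0.   -2.45]
crank -2.36 [-0.48  0.39 -0.04  1.13  0.   -2.84]
crank -1.97 [-0.48  0.39 -0.04  1.13  0.    3.06]
crank -1.58 [-0.48  0.39 -0.04  1.13  0.    2.67]
crank -1.19 [-0.48  0.39 -0.04  1.13  0.    2.28]
crank -0.8 [-0.48  0.39 -0.04  1.13 -0.    1.89]
crank -0.41 [-0.48  0.39 -0.04  1.13  0.    1.5 ]
crank -0.02 [-0.48  0.39 -0.04  1.13  0.    1.11]
crank 0.37 [-0.48  0.39 -0.04  1.13  0.    0.72]
crank 0.76 [-0.48  0.39 -0.04  1.13 -0.    0.33]
crank 1.15 [-0.48  0.39 -0.04  1.13 -0.   -0.06]
crank 1.54 [-0.48  0.39 -0.04  1.13  0.   -0.45]
crank 1.93 [-0.48  0.39 -0.04  1.13  0.   -0.84]
crank 2.32 [-0.48  0.39 -0.04  1.13  0.   -1.23]
crank 2.71 [-0.48  0.39 -0.04  1.13  0.   -1.62]
crank 3.1 [-0.48  0.39 -0.04  1.13  0.   -2.01]
```

```bash
cat >> h.py <<'E'
RTC=np.array([[1,-.0012,-.0001],[.00118,.95288,.30335],[-.00026,-.30335,.95288]]);OTC=np.array([.00105,-.07866,-.13384])
def look(x,y,z,a): # camera at point looking straight down, camera x at angle a
    cx=np.array([np.cos(a),np.sin(a),0]);cz=np.array([0,0,-1.]);Rc=np.c_[cx,np.cross(cz,cx),cz]
    Rt=Rc@RTC.T; p=np.array([x,y,z])-Rt@OTC
    arm.move_pose(p,R.from_matrix(Rt).as_rotvec())
E
python3 - <<'E'
from h import *
look(.585,.065,.34,1.57); snap("wrist","w_clamp"); st()
look(.5255,-.2755,.40,1.825); snap("wrist","w_crank"); st()
E
```

```text
t2.43 pos [0.6192 0.0652 0.189 ] rv [-2.053 -2.058  0.319] F [ 0.87 -0.45 -0.29] M [-0.018 -0.284 -0.017] op 0.0856 q [0.091 0.701 0.418 1.594 0.027 0.085]
t3.77 pos [ 0.5595 -0.2665  0.2483] rv [-1.79  -2.321  0.36 ] F [-0.01 -0.23  0.04] M [ 0.092 -0.313 -0.013] op 0.0858 q [-0.357  0.632  0.443  1.637 -0.175 -0.591]
```

View pics/w_clamp.png

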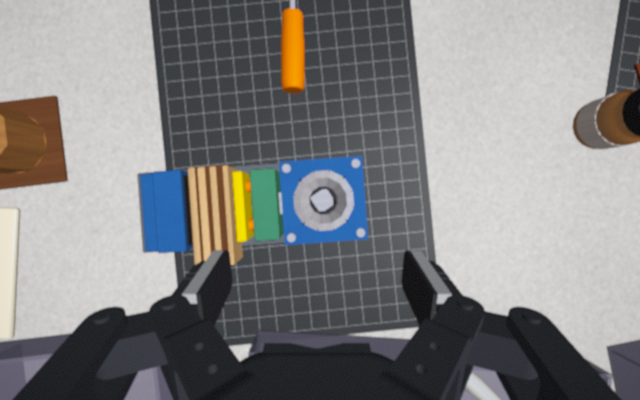

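View pics/w_crank.png

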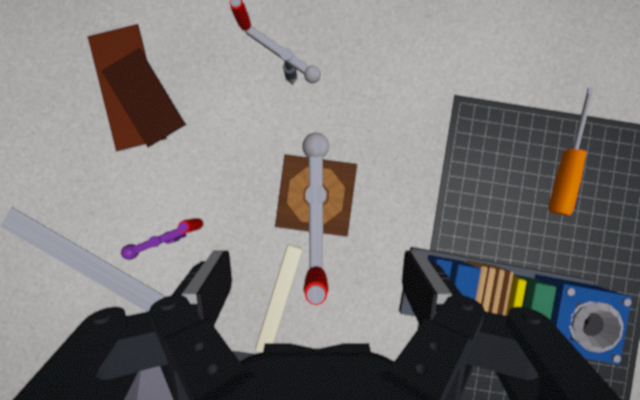

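```bash
python3 - <<'E'
from h import *
a=cv2.imread("pics/w_clamp.png");cv2.imwrite("pics/cc.png",cv2.resize(a[140:260,230:380],None,fx=5,fy=5,interpolation=cv2.INTER_CUBIC))
a=cv2.imread("pics/w_crank.png");cv2.imwrite("pics/ck.png",cv2.resize(a[120:310,230:400],None,fx=3.1,fy=3.1,interpolation=cv2.INTER_CUBIC))
E
```

```text
(no output)
```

View pics/cc.png

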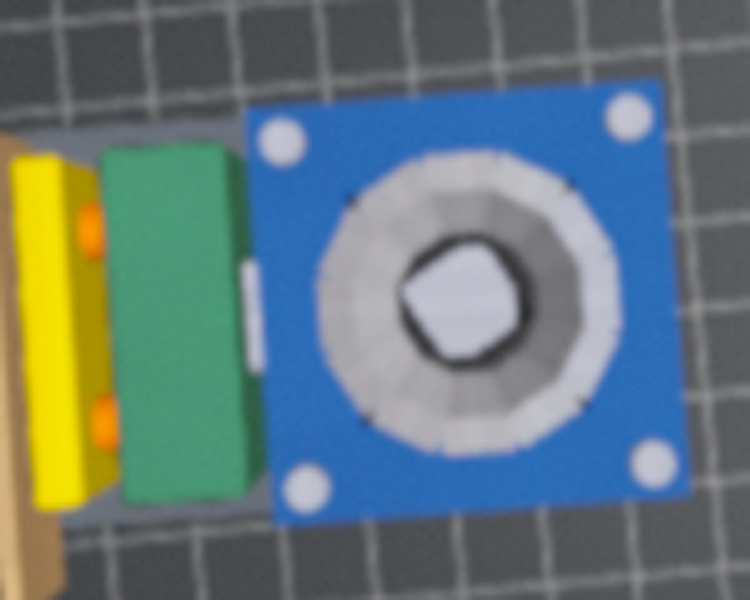

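View pics/ck.png

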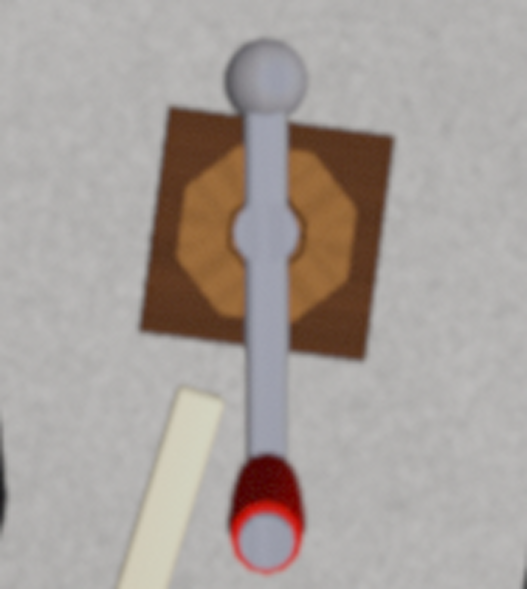

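```bash
python3 - <<'E'
from h import *
c=ld("w_clamp");k=ld("w_crank")
m=atz(c,324,200.4,.07);print("mouth",m)
# clamp yaw: bolts
pl=[atz(c,230+x/5,140+y/5,.058) for x,y in[(282,141),(629,117),(653,463),(307,489)]];print(np.mean(pl,0), np.arctan2(*(pl[1]-pl[0])[[1,0]]),np.arctan2(*(pl[2]-pl[3])[[1,0]]))
print("hub",atz(k,316.1,194.8,.105))
b=atz(k,230+266/3.1,120+80/3.1,.1);h=atz(k,230+266/3.1,120+543/3.1,.162);print(b,h,np.linalg.norm((h-b)[:2]),np.arctan2(*(h-b)[[1,0]]))
look(m[0],m[1],.27,1.57); d=snap("wrist","w_clamp2"); st()
p=proj(cam(d),m);print(p)
x,y=int(p[0]),int(p[1]);cv2.imwrite("pics/cc2.png",cv2.resize(d["color"][y-35:y+35,x-35:x+35],None,fx=8,fy=8,interpolation=cv2.INTER_CUBIC))
E
```

```text
mouth [0.58942874 0.07343557 0.07      ]
[0.58970151 0.07332385 0.058     ] 1.640470205638636 1.646259547503089
hub [ 0.52557665 -0.27426802  0.105     ]
[ 0.47751676 -0.28711875  0.1       ] [ 0.60404754 -0.2540249   0.162     ] 0.13078700094515164 0.2558173337446466
t5.21 pos [0.6243 0.0712 0.1192] rv [-2.057 -2.055  0.318] F [-0.22 -0.75  0.04] M [-0.006 -0.215 -0.013] op 0.0853 q [0.099 0.74  0.312 1.449 0.03  0.095]
[317.23705401 194.5217321 ]
```

View pics/cc2.png

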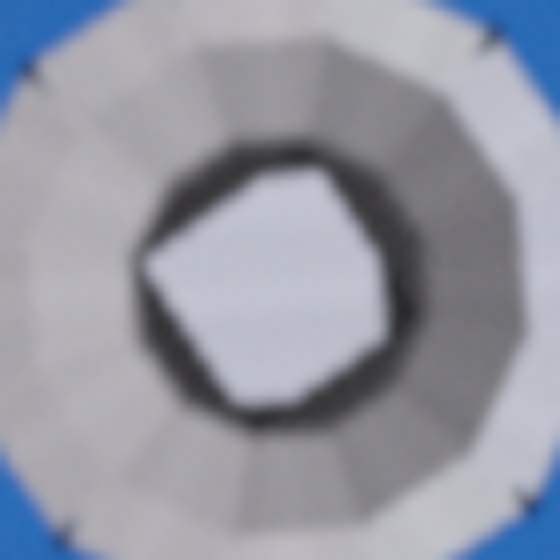

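The eye shows inside the bore: its corner is at the left of the crop (148,262), and its edges run about -35° in the image, so roughly 0.61 rad (mod 90°) in world axes. Now I'll grasp the crank.

```bash
python3 - <<'E'
from h import *
ac=0.256; o=down(ac+np.pi/2); h=np.array([.5256,-.2748])
arm.move_pose([*h,.20],o)
arm.move_l([*h,.087],max_speed=.1,force_limit=8); st()
arm.set_gripper(.0,squeeze=60); arm.hold(.2);st()
d=snap("wrist","grip")
arm.move_l([*h,.10],max_speed=.05); st()
arm.move_l([*h,.185],max_speed=.12); st(); snap("scene","lift")
E
python3 -c "
import cv2
a=cv2.imread('pics/lift.png')[150:320,150:350];cv2.imwrite('pics/liftc.png',cv2.resize(a,None,fx=3.5,fy=3.5))"
```

```text
t7.88 pos [ 0.5262 -0.2751  0.0877] rv [1.919 2.486 0.   ] F [-0.43  0.56  0.77] M [0.013 0.012 0.017] op 0.0856 q [-0.482  0.474 -0.225  0.87   0.    -0.738]
t8.72 pos [ 0.5258 -0.2751  0.0872] rv [ 1.919  2.486 -0.   ] F [-0.37 -1.6   1.07] M [-0.19  -0.041  0.005] op 0.0127 q [-0.482  0.474 -0.226  0.87  -0.    -0.738]
t9.18 pos [ 0.5255 -0.2746  0.1   ] rv [-1.919 -2.487 -0.   ] F [ 0.39 -0.08 -3.71] M [-0.004 -0.007  0.019] op 0.0130 q [-0.482  0.463 -0.208  0.9    0.    -0.738]
t10.04 pos [ 0.525  -0.2745  0.1842] rv [-1.919 -2.486  0.   ] F [-0.63  0.43 -3.29] M [-0.068 -0.062 -0.007] op 0.0130 q [-0.482  0.403 -0.072  1.097  0.    -0.738]
```

View pics/liftc.png

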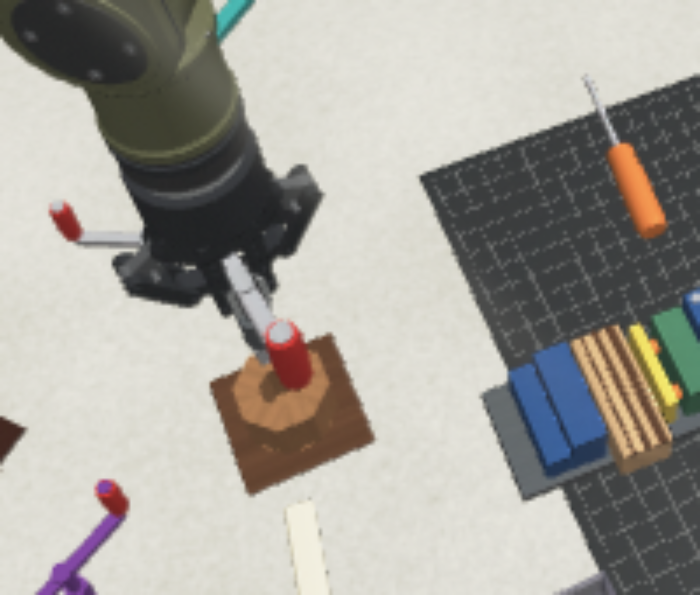

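View pics/grip.png

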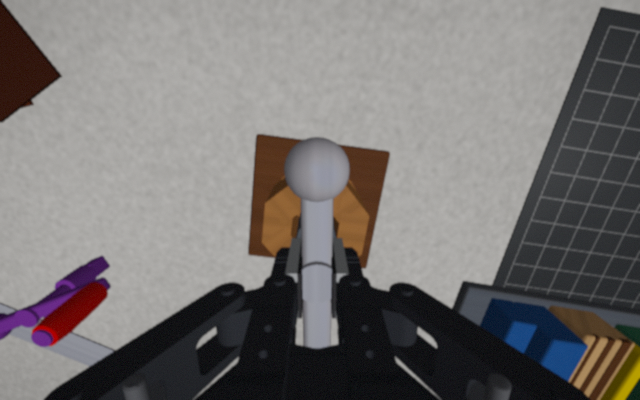

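```bash
cat >> h.py <<'E'
M=np.array([.5895,.0725]); AE=0.611
E
python3 - <<'E'
from h import *
o=down(AE+np.pi/2)
arm.move_pose([*M,.19],o); s=st()
r=arm.move_l([*M,.128],frame=o,max_speed=.08,force_limit=6);print(r);st()
if not r:
    r=arm.move_l([*M,.099],max_speed=.03,force_limit=6);print(r);st()
E
```

```text
t11.42 pos [0.5895 0.0713 0.1899] rv [ 1.452e+00  2.785e+00 -1.000e-03] F [ 0.55 -0.71 -4.34] M [-0.018 -0.063  0.014] op 0.0128 q [ 1.21e-01  4.01e-01 -6.00e-02  1.11e+00 -1.00e-03 -4.89e-01]
False
t12.34 pos [0.59   0.0725 0.1285] rv [1.450e+00 2.786e+00 1.000e-03] F [-0.27  0.83 -3.41] M [ 0.008 -0.042 -0.005] op 0.0130 q [ 0.122  0.441 -0.163  0.965 -0.    -0.489]
True
t13.28 pos [0.5892 0.0724 0.0991] rv [-1.450e+00 -2.786e+00  1.000e-03] F [-0.45  0.04  6.25] M [-0.085  0.084 -0.033] op 0.0129 q [ 0.122  0.465 -0.207  0.9   -0.    -0.489]
```

Seated fully home on the first try. Now I'll turn clockwise in steps, watching the torque and the jaw.

```bash
python3 - <<'E'
from h import *
s=arm.state(); p=s["position"]
arm.move_l([p[0],p[1],.0998],max_speed=.02); st(); snap("scene","j0")
q0=np.array(arm.state()["joint_pos"])
for k in range(1,6):
    q=q0.copy();q[5]+=.14*k; arm.move_j(q); s=arm.state(); print(.14*k,round(s["joint_pos"][5]-q0[5],3),np.round(s["wrist_force"],2),np.round(s["torque"],3),round(s["time"],2))
st();snap("scene","j1")
E
cat > crop.py <<'E'
import cv2,sys,numpy as np
o=[cv2.resize(cv2.imread(f'pics/{f}.png')[205:295,280:410],None,fx=3,fy=3,interpolation=cv2.INTER_CUBIC) for f in sys.argv[2:]]
cv2.imwrite(f'pics/{sys.argv[1]}.png',np.hstack(o))
E
python3 crop.py jj1 j0 j1
```

```text
t13.57 pos [0.5888 0.0723 0.0993] rv [-1.448 -2.782  0.005] F [-0.2  -0.3  -0.38] M [-0.032 -0.076  0.066] op 0.0132 q [ 0.122  0.468 -0.202  0.907 -0.    -0.489]
0.14 0.137 [ 0.57  0.14 -2.07] [-0.029 -0.349 -0.005] 13.88
0.28 0.275 [ 2.23 -0.89 -2.22] [ 0.075 -0.489 -0.001] 14.14
0.42000000000000004 0.414 [ 1.67 -0.24 -2.97] [ 0.029 -0.583 -0.019] 14.4
0.56 0.554 [ 2.5   0.36 -3.46] [ 0.019 -0.747  0.038] 14.66
0.7000000000000001 0.694 [ 2.64  1.44 -3.62] [-0.027 -0.807 -0.009] 14.92
t14.92 pos [0.5893 0.0724 0.0994] rv [-2.309 -2.126  0.006] F [ 2.64  1.44 -3.62] M [-0.027 -0.807 -0.009] op 0.0134 q [ 0.122  0.468 -0.202  0.907 -0.     0.205]
```

View pics/jj1.png

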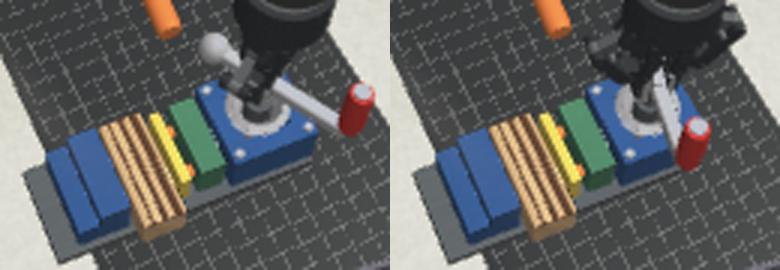

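```bash
cat >> h.py <<'E'
def green(fn,box):
    # edge of the green jaw/yellow pad along the clamp, via colour-mask centroids
    im=cv2.imread(f"pics/{fn}.png");h=cv2.cvtColor(im,cv2.COLOR_BGR2HSV)
    out=[]
    for lo,hi in[((65,90,40),(90,255,255)),((24,150,80),(34,255,255))]:
        m=cv2.inRange(h,lo,hi);k=np.zeros_like(m);x0,y0,x1,y1=box;k[y0:y1,x0:x1]=1;m=m*k
        M_=cv2.moments(m,True);out+= [round(M_["m10"]/max(M_["m00"],1),2),round(M_["m01"]/max(M_["m00"],1),2),int(M_["m00"])]
    return out
BS=(300,215,380,285);BT=(290,130,335,175)
E
python3 - <<'E'
from h import *
print(green("j0",BS),green("j1",BS),green("top1",BT))
q0=np.array(arm.state()["joint_pos"]);q0[5]=.205
for k in range(1,4):
    q=q0.copy();q[5]+=.13*k; arm.move_j(q); s=arm.state(); snap("scene",f"k{k}");snap("top",f"t{k}");print(.69+.13*k,np.round(s["wrist_force"],2),np.round(s["torque"],3),round(s["time"],2),green(f"k{k}",BS),green(f"t{k}",BT))
E
python3 crop.py jj2 k1 k3
```

```text
[345.53, 251.14, 262, 335.4, 256.5, 42] [345.57, 251.04, 263, 335.34, 256.49, 47] [304.43, 151.91, 211, 313.37, 150.86, 86]
0.82 [ 2.51 -0.04 -4.97] [ 0.008 -0.816  0.004] 15.22 [345.46, 250.71, 256, 334.89, 255.52, 44] [305.08, 153.47, 184, 313.38, 150.85, 86]
0.95 [ 3.85  0.07 -3.4 ] [-0.07  -0.938  0.004] 15.57 [345.52, 251.01, 263, 335.59, 256.9, 41] [304.9, 153.16, 198, 313.38, 150.85, 86]
1.08 [ 3.9  -0.57 -4.3 ] [-0.081 -1.115  0.06 ] 15.92 [345.57, 251.01, 263, 334.98, 255.77, 43] [304.7, 152.52, 206, 313.39, 151.01, 87]
```

View pics/jj2.png

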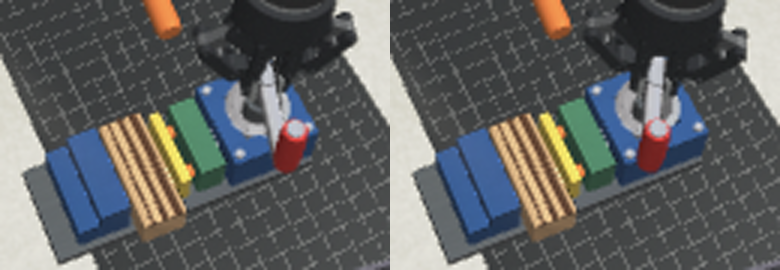

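```bash
python3 - <<'E'
from h import *
q0=np.array(arm.state()["joint_pos"]);q0[5]=.205+.39
for k in range(1,6):
    q=q0.copy();q[5]+=.12*k; arm.move_j(q); s=arm.state(); snap("scene",f"m{k}");snap("top",f"u{k}");g=green(f"m{k}",BS);g2=green(f"u{k}",BT);print(round(1.08+.12*k,2),np.round(s["wrist_force"],2),np.round(s["torque"],3),round(s["time"],2),g,g2)
    if abs(g[0]-345.55)+abs(g[1]-251)>2.2: break
E
```

```text
1.2 [ 3.54 -0.66 -3.95] [-0.05  -1.066 -0.018] 16.27 [345.54, 251.02, 261, 335.18, 255.95, 39] [304.55, 152.39, 216, 313.39, 151.01, 87]
1.32 [ 4.09 -1.46 -4.86] [-0.144 -1.094  0.036] 16.62 [345.03, 251.27, 256, 335.54, 257.27, 37] [304.81, 152.02, 218, 313.85, 151.43, 86]
1.44 [ 3.61 -1.26 -3.72] [-0.249 -1.135  0.027] 16.97 [344.22, 251.23, 245, 334.14, 255.07, 29] [305.4, 152.29, 216, 314.29, 151.16, 82]
1.56 [ 4.81 -1.21 -3.71] [-0.363 -1.238 -0.027] 17.32 [343.62, 251.59, 231, 334.06, 255.18, 17] [305.82, 152.0, 217, 314.94, 151.25, 88]
```

```bash
python3 - <<'E'
from h import *
q0=np.array(arm.state()["joint_pos"]);q0[5]=-.489
for k,a in enumerate([1.68,1.80,1.90,1.98,2.06,2.12]):
    q=q0.copy();q[5]+=a; arm.move_j(q); s=arm.state(); snap("scene",f"n{k}");snap("top",f"v{k}");g=green(f"n{k}",BS);g2=green(f"v{k}",BT);print(a,np.round(s["wrist_force"],2),np.round(s["torque"],3),round(s["time"],2),g,g2)
st()
E
python3 crop.py jj3 j0 n5
python3 -c "
import cv2,numpy as np
cv2.imwrite('pics/tt3.png',np.hstack([cv2.resize(cv2.imread(f'pics/{f}.png')[125:180,255:365],None,fx=3.6,fy=3.6,interpolation=cv2.INTER_CUBIC) for f in('top1','v5')]))"
```

```text
1.68 [ 4.77 -1.15 -4.3 ] [-0.365 -1.256  0.012] 17.67 [343.12, 252.41, 214, 334.77, 257.23, 22] [306.45, 152.24, 213, 315.04, 150.68, 85]
1.8 [ 5.31 -1.73 -3.81] [-0.427 -1.255  0.018] 18.02 [342.95, 253.55, 201, 332.5, 254.64, 14] [307.04, 153.08, 197, 315.75, 150.98, 83]
1.9 [ 4.6 -1.5 -3.7] [-0.425 -1.273  0.01 ] 18.37 [342.99, 254.61, 194, 333.14, 256.64, 14] [307.55, 154.38, 176, 316.08, 150.88, 83]
1.98 [ 5.2  -2.57 -3.66] [-0.564 -1.352  0.065] 18.72 [342.73, 254.53, 201, 333.35, 257.65, 17] [307.94, 154.95, 164, 316.3, 151.19, 83]
2.06 [ 4.44 -2.25 -4.34] [-0.486 -1.292  0.079] 19.07 [342.41, 254.3, 207, 333.38, 257.62, 16] [308.1, 155.16, 146, 316.43, 151.72, 80]
2.12 [ 3.85 -2.38 -3.63] [-0.56  -1.313  0.051] 19.42 [342.01, 253.59, 211, 334.31, 259.44, 16] [308.28, 155.71, 136, 316.44, 151.84, 79]
t19.52 pos [0.5896 0.072  0.0995] rv [ 3.139  0.1   -0.007] F [ 5.2  -3.34 -3.48] M [-0.586 -1.31   0.074] op 0.0131 q [ 1.220e-01  4.680e-01 -2.010e-01  9.060e-01 -1.000e-03  1.629e+00]
```

View pics/jj3.png

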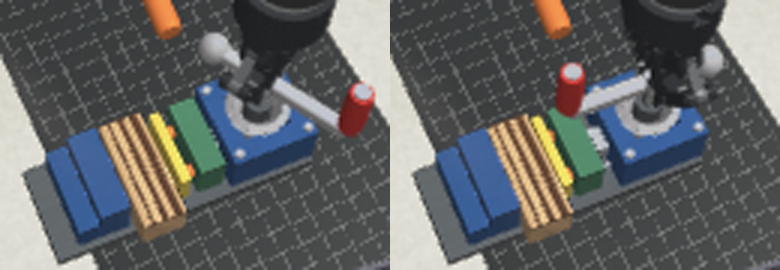

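View pics/tt3.png

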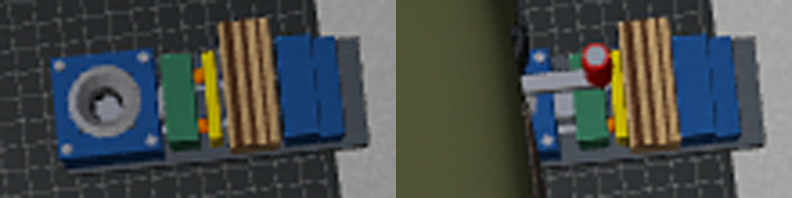

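```bash
python3 - <<'E'
from h import *
q=np.array(arm.state()["joint_pos"]);q[5]=-.489+2.20;arm.move_j(q);st()
snap("top","v6");print(green("v6",BT))
arm.set_gripper(.085);st()
p=np.array(arm.state()["position"]);arm.move_l([p[0],p[1],.20],max_speed=.12);st()
look(.59,.02,.40,1.57);d=snap("wrist","w_fin");st();snap("scene","s_fin")
E
python3 - <<'E'
import sys;sys.path.insert(0,'.')
from h import *
c=ld("w_fin");p=proj(c,[.59,.0,.05]);x,y=p.astype(int);im=cv2.imread("pics/w_fin.png");cv2.imwrite("pics/w_finc.png",cv2.resize(im[y-60:y+60,x-80:x+80],None,fx=5,fy=5,interpolation=cv2.INTER_CUBIC));print(x-80,y-60)
E
```

```text
t19.77 pos [0.5896 0.072  0.0994] rv [ 3.14  -0.024 -0.007] F [ 4.36 -1.24 -3.97] M [-0.526 -1.3    0.006] op 0.0127 q [ 1.220e-01  4.680e-01 -2.010e-01  9.060e-01 -1.000e-03  1.708e+00]
[308.65, 155.75, 130, 316.36, 151.36, 78]
t20.51 pos [0.5895 0.0721 0.0995] rv [ 3.14  -0.028 -0.007] F [-0.55 -0.86  0.35] M [ 0.005 -0.018  0.051] op 0.0850 q [ 1.220e-01  4.680e-01 -2.010e-01  9.070e-01 -1.000e-03  1.711e+00]
t21.50 pos [0.5889 0.0721 0.1992] rv [ 3.14  -0.029 -0.009] F [-0.53  0.34 -0.15] M [ 0.04   0.035 -0.045] op 0.0852 q [ 1.220e-01  3.990e-01 -3.700e-02  1.140e+00 -1.000e-03  1.711e+00]
t23.04 pos [0.6242 0.0191 0.2484] rv [-2.055 -2.055  0.32 ] F [ 0.61 -1.3   0.83] M [ 0.01  -0.245 -0.012] op 0.0850 q [0.027 0.7   0.568 1.747 0.008 0.025]
219 135
```

```bash
ls pics/w_finc.png || ls pics
```

```text
pics/w_finc.png
```

View pics/w_finc.png

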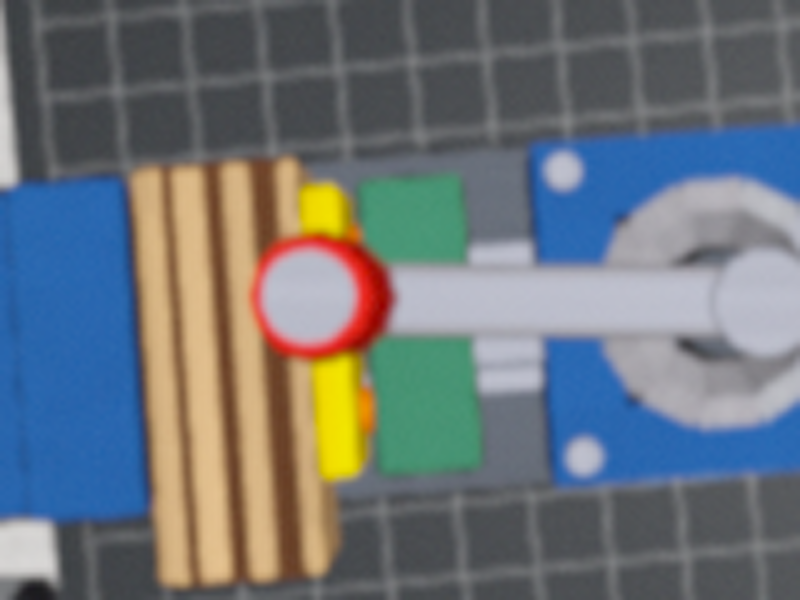

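```bash
python3 - <<'E'
from h import *
def edges(fn,rows):
    im=cv2.imread(f"pics/{fn}.png").astype(int);b,g,r=im[...,0],im[...,1],im[...,2];c=ld(fn);o=[]
    for y in rows:
        # yellow-ness: r-b high ; green-ness: g-r high ; subpixel half-level crossings
        def cross(s,x0,x1,lev):
            for x in range(x0,x1):
                a,bb=s[x]-lev,s[x+1]-lev
                if a*bb<=0 and a!=bb: return x+a/(a-bb)
        gr=(g-r)[y];ye=np.minimum(r,g)[y]-b[y]
        xs=range(180,400)
        gx=[x for x in xs if gr[x]>50]; yx=[x for x in xs if ye[x]>120]
        if not gx or not yx: continue
        ge=cross(gr,min(gx)-3,min(gx)+1,45); yr=cross(ye,max(yx),max(yx)+4,ye[max(yx)-2]/2)
        if ge and yr: 
            P,Q=atz(c,ge,y,.056),atz(c,yr,y,.056); o.append(round(1000*np.linalg.norm(P-Q),2))
    return o
print("before",edges("w_clamp",range(172,240,4)));print("after",edges("w_fin",range(172,230,3)))
c=ld("w_fin")
for z in(.117,.139):print("hub top predicted",z,(proj(c,[*M,z])-[219,135])*5)
print("mouth",(proj(c,[*M,.07])-[219,135])*5)
E
```

```text
before [np.float64(7.03), np.float64(65.85)]
after [np.float64(72.89), np.float64(92.64), np.float64(93.83), np.float64(94.82), np.float64(93.7), np.float64(93.02), np.float64(95.56), np.float64(95.49), np.float64(94.53), np.float64(93.35), np.float64(93.03), np.float64(90.93)]
hub top predicted 0.117 [758.82188015 300.50935634]
hub top predicted 0.139 [781.79929448 299.97534596]
mouth [720.01842451 301.41117443]
```

View pics/s_fin.png

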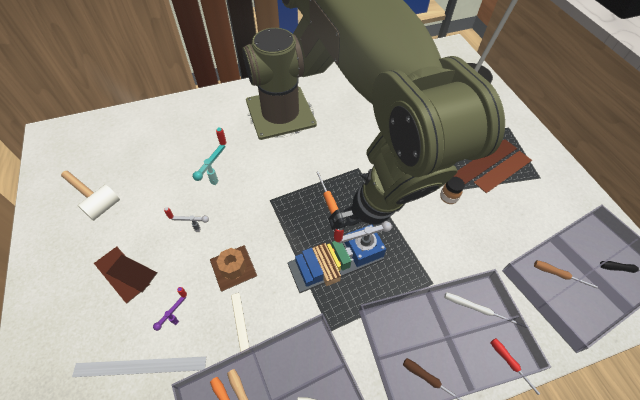

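```bash
python3 - <<'E'
from h import *
for fn,rows in(("w_clamp",(185,215,228)),("w_fin",(176,212,222,226))):
    im=cv2.imread(f"pics/{fn}.png")
    for y in rows:
        x0=230 if fn=="w_clamp" else 277
        print(fn,y,x0,[tuple(int(v) for v in p[::-1]) for p in im[y,x0:x0+28]])
E
```

```text
w_clamp 185 230 [(152, 119, 78), (156, 124, 79), (177, 148, 60), (213, 188, 0), (235, 211, 0), (241, 217, 0), (243, 219, 0), (243, 222, 0), (244, 222, 0), (245, 224, 0), (244, 224, 0), (239, 217, 0), (222, 199, 0), (190, 165, 0), (179, 147, 0), (209, 147, 0), (237, 148, 0), (247, 149, 0), (247, 149, 0), (235, 143, 0), (194, 135, 62), (123, 140, 101), (78, 151, 117), (73, 153, 119), (78, 155, 122), (75, 154, 120), (75, 154, 120), (73, 153, 120)]
w_clamp 215 230 [(200, 167, 116), (171, 138, 93), (153, 120, 81), (154, 121, 81), (169, 138, 67), (203, 177, 0), (232, 207, 0), (242, 218, 0), (244, 221, 0), (245, 223, 0), (245, 225, 0), (245, 226, 0), (244, 226, 0), (241, 221, 0), (227, 204, 0), (195, 171, 0), (172, 148, 0), (170, 146, 0), (168, 145, 0), (168, 145, 0), (167, 143, 0), (156, 136, 0), (124, 125, 59), (87, 134, 99), (71, 146, 115), (72, 150, 118), (69, 148, 116), (75, 151, 120)]
w_clamp 228 230 [(210, 177, 126), (197, 164, 112), (170, 137, 92), (152, 119, 81), (153, 121, 81), (170, 141, 66), (206, 179, 0), (234, 209, 0), (243, 220, 0), (245, 222, 0), (245, 224, 0), (245, 225, 0)
[... 1370 characters left out ...]
, 0), (196, 175, 0), (171, 143, 0), (157, 128, 54), (122, 116, 89), (82, 125, 101), (71, 140, 110), (70, 147, 117), (70, 147, 115), (67, 146, 114), (72, 147, 116), (70, 146, 114), (73, 148, 118), (72, 148, 117), (70, 147, 116), (73, 147, 117)]
w_fin 226 277 [(130, 91, 59), (171, 134, 94), (198, 163, 118), (205, 171, 124), (199, 167, 110), (201, 174, 62), (224, 201, 0), (238, 217, 0), (242, 223, 0), (242, 226, 0), (241, 228, 0), (240, 227, 0), (231, 215, 0), (207, 187, 0), (177, 154, 0), (150, 133, 74), (114, 115, 100), (79, 117, 101), (66, 133, 106), (69, 144, 113), (72, 148, 116), (71, 146, 114), (73, 147, 116), (70, 148, 116), (72, 147, 116), (70, 146, 116), (72, 148, 116), (72, 147, 115)]
```

```bash
python3 - <<'E'
from h import *
arm.hold(.3);st();ticket.job_done()
E
```

```text
t23.39 pos [0.6243 0.0191 0.2488] rv [-2.055 -2.056  0.319] F [ 0.01 -0.48  0.69] M [-0.055 -0.273  0.055] op 0.0850 q [0.027 0.7   0.569 1.748 0.008 0.025]
the job is handed in; nothing more can be done
```

I handed the job in at 23.4 s. The crank is in the clamp's drive, the block is gripped and the yellow pad is about half-way in. No verdict is reported, so this rests on my own checks.

- **Seating:** I took the larger grey crank from its stand by the bar. I read the eye's angle from a wrist picture down the bore (about 0.61 rad, modulo a quarter turn). The foot dropped home on the first gentle try, under a 6 N limit, at the expected height.
- **Turning:** I turned the crank 2.20 rad clockwise in small steps. The jaw began to move at about 1.21 rad and the yellow pad stopped advancing at about 1.9 to 2.0 rad. I then opened the gripper and moved clear.
- **Pad depth:** The turning angle gives about 3.9 mm pushed in. The gap left in the wrist picture is about 3.6 to 4 mm, so 4.0 to 4.4 mm pushed in. All of these are inside the 2.5 to 6 mm window.
- **Final position:** The hub shows within about 1 to 2 mm of where a fully home crank should appear. The gripper is clear and nothing is touching the robot. In the last picture the awl, jar and bone folder look unmoved.

**What failed or disagreed:**
- My first script for measuring the gap gave nonsense, so I read the pixel values directly instead.
- The measured turning torque stayed within noise and was no use for feeling the grip.
- A sideways wrist force of up to about 5 N built up while turning and vanished when I let go.

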